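Charge the tablet feeder and hold its cam gate open

ROBOT

A 6-joint arm with a two-finger parallel gripper is mounted at the origin on a cart in front of the work surface, level with it; the furniture and walls round the work are solid. World frame = base frame: x ahead of the robot, y to its left, z up, the work surface at z = 0. Lengths are in m, angles in rad, forces in N, time in s.
With the tool pointing down it reaches from about 0.375 to 0.9 m from the base axis. Payload 3.1 kg.
Tool frame: the origin (TCP) lies between the finger pads; the fingertips stand 25 mm ahead of it and the grasp point (between the pads) lies 6 mm ahead of it; x points along the fingers, y is the direction in which the jaws open and shut, and the axes are right-handed (so a half turn about x gives the same grasp; the last joint's range is limited). The gripper opens to 85 mm and grips with 20 to 120 N. Pads are 22 mm wide; open, the fingers measure 114 mm over their backs; the gripper's body (76 mm by 85 mm) begins 54 mm behind the grasp point. The pads swing forward as they close: fully open they stand 13 mm farther back than shut.
Start: joints at [-1.44, 0.527, 1.433, -0, 1.181, -0.178], TCP at [0.191, -0.595, 0.256] pointing down, gripper open.
Joint ranges: [-3.08, 3.08], [-0.75, 2.2], [0.22, 2.44], [-1.43, 4.57], [0, 2.65], [-2.85, 2.85]. Speed limits (rad/s): [2.79, 2.79, 3.14, 3.14, 3.14, 3.14].

INTERFACE

Orientations are given as a unit quaternion [x, y, z, w].
In Python, from station import manip, viewer, workorder gives the robot as it stands.
- The arm moves only by the shell command python3 -m crank 'ROWS' [FORCE]. ROWS is JSON, one flat list of numbers, 5 for each row, row after row: the opening, from 0 (shut) to 1 (fully open), then the shift along the world's x, y, z in mm, then the turn about the world's z in rad. A call has 1 to 10 rows; each row is the pose to reach, as a shift and turn from the pose commanded when the call began; what a row does not reach only later rows make up. A row lasts 1/8 s, in which the tool goes at most 62.5 mm and 10.7 degrees, less where a joint would pass 70% of its speed; a pose out of reach is approached as far as the arm can. A call with a gripper value outside its range is refused whole. The fingers move at their own pace and stop on an object; FORCE is the grip in N (left out, the last holds). Time passes only in rows, so rows that repeat a pose let the fingers close. It gives the time, the measured TCP pose, the force and the opening at its end, in the units of the state.
- manip.sense(): the state, without advancing time (a new reading comes with each control period).
- viewer.snapshot(name): name is "scene" or "top" or "wrist"; returns a dict with "img" (400x640x3 uint8, red, green, blue), "range_z" (400x640 float32, m along the optical axis (not along the pixel's ray), 0 where there is no reading), "fx", "fy", "cx", "cy" (pixels), "k1" (the pictures are not rectified: a ray, as slopes to the right and down, at radius r is drawn at 1 + k1 r^2 times it, then the intrinsics apply), "origin" and "attitude" of the camera in the world. Camera axes: x right, y down, z forward; pixel columns grow to the right and rows downward; lengths in m; the calibration is good to about 2 mm. A picture is of the moment at which its call begins.
- workorder.sign_off(): hands the job in, once; it reports no verdict.
The state is a dict: "t": time; "q": joint angles; "qd": joint speeds; "tau": joint torques, N m; "tcp_pos": TCP position; "tool_rot": TCP orientation; "force": force on the tool from outside, world axes, zero at the start; "ft_torque": the same for the moment, N m; "finger_gap": opening from 0.0 (shut) to 1.0 (fully open).
Only numpy, scipy, OpenCV 4.12 (cv2) and the standard library are available. Lean on these libraries where they do the work, as an engineer would, in place of code of your own. Each camera call takes 0.05 s, during which the arm holds its last target.

TASK

Run the batch of three tablets through the feeder: tip the loading cup by its black handle until all the tablets have dropped onto the ramp behind the closed gate, then stand the cup upright again. After that swing the red-handled cam lever up to its highest lift point (lever upright) so that the gate lifts fully and the tablets roll into the blue tray, and finish holding the lever there, because its spring shuts the gate if it is let go. Leave the jar, bottle and cups standing round the feeder where they are.

Things in the scene. Friction and masses are not known exactly. Their poses are not given: they have to be found in the camera images.
- feeder: bench tablet feeder, fixed to the bench, 310 x 118 mm base, 176 mm tall. Origin on the bench surface below the middle of its ramp; its x axis is the level direction in which tablets run (loading cup at -x, tray at +x; roughly from the robot's left to its right), z up, y (roughly away from the robot) parallel to both hinge axes. A ramp with clear side walls (40 mm wide inside) falls 20 deg along +x from x = -0.085 to x = 0.075; an orange gate closes it at x = 0.02.
- tip_cup (a joint): angle of the white loading cup: 0 upright on its stop, grows as it tips over its lip towards the ramp, 2.1 at the far stop. The tablets have all rolled out once it has stood at 1.9 or more for a moment. Light; falls back to 0 when let go.
- cup_pivot (a point): hinge axis of the loading cup (along the feeder's y), at the cup's pouring lip, 168 mm above the bench; the cup (40 mm square, 42 mm deep, open on top) hangs at its -x side
- cup_grip (a point): black cross handle of the loading cup: 16 mm diameter, 30 mm long along the feeder's y, origin at its centre. It sits at the end of an 85 mm arm: with the cup upright it is 85 mm to the -x side of cup_pivot at the same height, and when the cup tips it moves on this circle up and over the pivot to the +x side. Free from above and at both ends.
- cam_lever (a joint): angle of the cam lever: 0 at rest (lever pointing to +x, towards the tray, 10 deg below level); grows as it is raised; 1.75 is upright and the highest lift point (gate raised 29 mm); beyond it, up to the stop at 2.35, the gate sinks again. A spring returns it to 0: about 3 N at the red handle when upright.
- lever_pivot (a point): shaft axis of the cam lever (along the feeder's y), 100 mm above the bench
- lever_grip (a point): red cross handle of the cam lever: 16 mm diameter, 30 mm long along the feeder's y, origin at its centre, 100 mm from lever_pivot; with the lever upright it is straight above the pivot. Free from above and at both ends.
- gate (a joint): height of the orange gate: 0 shut, 0.029 m fully lifted; it follows the cam lever only
- tray_middle (a point): middle of the inner floor of the blue tray below the ramp's end (80 x 64 mm inside, rim 40 mm above the bench, end wall 66 mm)
- tablet_1_center (a point): centre of the red round tablet, 16 mm diameter, at first in the loading cup
- tablet_2_center (a point): centre of the yellow round tablet, 16 mm diameter, at first in the loading cup
- tablet_3_center (a point): centre of the green round tablet, 16 mm diameter, at first in the loading cup
- vial: white screw jar, 39 mm diameter, 64 mm tall, standing near the feeder, origin at its foot; to be left alone
- bottle: tablet bottle with a teal band, 38 mm diameter, 68 mm tall, standing near the feeder, origin at its foot; to be left alone
- cups: nested clear dose cups, 46 mm diameter, 50 mm tall, standing near the feeder, origin at their foot; to be left alone

How it is judged:
By the outcome, as a careful person would: the job done as asked, in the order asked, and still so for the second after the job is handed in, while the arm keeps its last pose, push and grip.
It also fails if it takes over 61 s, if anything falls off the work surface, if the arm or the gripper's body presses on something with over 40 N, if the wrist force passes 120 N, or if a joint passes its speed limit or range.

## Working session

There is one attempt and no reset: what is moved stays moved. The work goes in short steps, Python scripts to look and compute and a shell command to move; the robot and the scene stay as the last step left them, time stands still between calls to the robot, and variables do not carry over. Pictures are saved under pics/ and viewed, and the job is handed in when it is done.

```bash
ls; mkdir -p pics; python3 - <<'E'
from station import manip, viewer, workorder
import cv2
print(manip.sense())
for n in ["scene","top","wrist"]:
    s=viewer.snapshot(n); cv2.imwrite(f"pics/{n}0.png",s["img"][:,:,::-1])
    print(n,{k:v for k,v in s.items() if k not in("img","range_z")})
    import numpy as np; np.savez(f"pics/{n}0.npz",**s)
E
```

```text
pics
{'t': 0.0, 'q': array([-1.43949256e+00,  5.28445475e-01,  1.43393945e+00, -1.51814597e-05,
        1.18138964e+00, -1.78533236e-01]), 'qd': array([ 0.00161403,  0.00184279, -0.00075148,  0.00071852,  0.00030056,
        0.00026707]), 'tau': array([ 1.47212817e-03, -4.42347550e+01, -1.78026885e+01, -1.72851992e-04,
        8.22068949e-03, -1.29334879e-06]), 'tcp_pos': array([ 0.19047882, -0.59455364,  0.25533446]), 'tool_rot': array([ 0.69865107,  0.10987955, -0.69862456,  0.10833691]), 'force': array([0.89734687, 0.35122426, 0.09752361]), 'ft_torque': array([-0.05964882,  0.01284578, -0.00507747]), 'finger_gap': 1.0037009386187747}
scene {'fx': 466.7252685113122, 'fy': 466.7252685113122, 'cx': 319.7525184202957, 'cy': 196.935565529624, 'k1': -0.01825339910215837, 'origin': array([0.18387511, 0.53038302, 0.79657669]), 'attitude': array([-0.30401167,  0.8761774 , -0.35062037,  0.13021297])}
top {'fx': 461.10641468919727, 'fy': 461.10641468919727, 'cx': 321.50507847459767, 'cy': 200.15290655995938, 'k1': 0.009114297081422184, 'origin': array([0.50625583, 0.04058863, 0.99983612]), 'attitude': array([ 0.70835013, -0.70412764,  0.03550999, -0.0344005 ])}
wrist {'fx': 302.9343784527371, 'fy': 302.9343784527371, 'cx': 315.9877472296989, 'cy': 200.23185586348094, 'k1': -0.05229932908419907, 'origin': array([ 0.26486772, -0.57255509,  0.37203205]), 'attitude': array([ 0.79828942, -0.58231077, -0.09131272,  0.12373421])}
```

View pics/scene0.png

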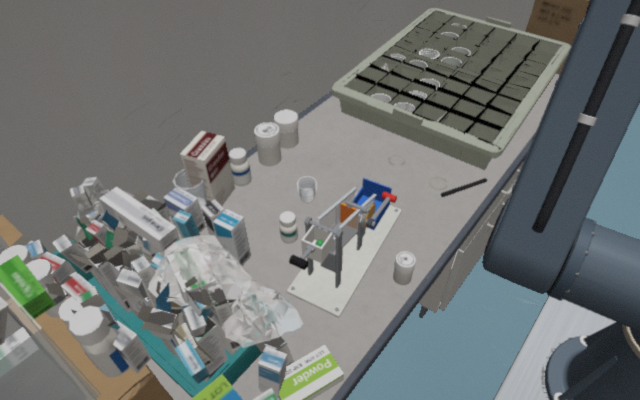

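View pics/top0.png

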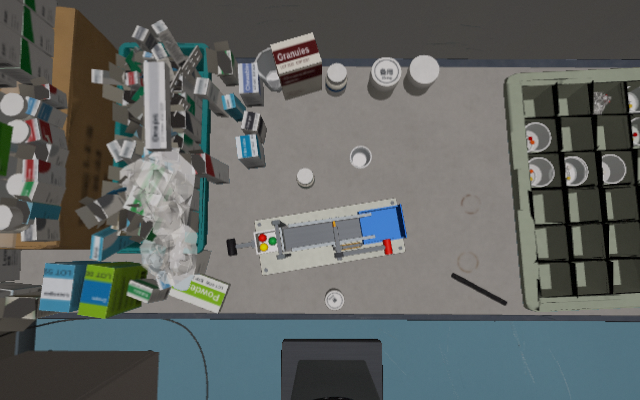

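```bash
cat > h.py <<'E'
import numpy as np, cv2
from scipy.spatial.transform import Rotation as R
def load(n):
    return dict(np.load(f"pics/{n}.npz"))
def ray(s,u,v):
    x=(u-s["cx"])/s["fx"]; y=(v-s["cy"])/s["fy"]; X,Y=x,y
    for _ in range(10):
        r2=X*X+Y*Y; X=x/(1+s["k1"]*r2); Y=y/(1+s["k1"]*r2)
    return R.from_quat(s["attitude"]).apply([X,Y,1.0])
def at_z(s,u,v,z):
    d=ray(s,u,v); o=s["origin"]; return o+d*(z-o[2])/d[2]
def at_d(s,u,v):
    return s["origin"]+ray(s,u,v)*float(s["range_z"][int(round(v)),int(round(u))])
def proj(s,p):
    c=R.from_quat(s["attitude"]).inv().apply(np.asarray(p)-s["origin"]); x,y=c[0]/c[2],c[1]/c[2]; f=1+s["k1"]*(x*x+y*y)
    return s["cx"]+s["fx"]*x*f, s["cy"]+s["fy"]*y*f
def snap(n,name,crop=None,k=1):
    from station import viewer
    s=viewer.snapshot(n); np.savez(f"pics/{name}.npz",**s); show(s,name,crop,k); return s
def show(s,name,crop=None,k=1):
    im=s["img"][:,:,::-1]
    if crop: u0,v0,u1,v1=crop; im=im[v0:v1,u0:u1]
    cv2.imwrite(f"pics/{name}.png",cv2.resize(im,None,fx=k,fy=k,interpolation=cv2.INTER_CUBIC))
E
python3 - <<'E'
from h import *
show(load("top0"),"top0c",(215,190,415,315),4)
show(load("scene0"),"scene0c",(270,160,430,310),4)
E
```

```text
(no output)
```

View pics/top0c.png

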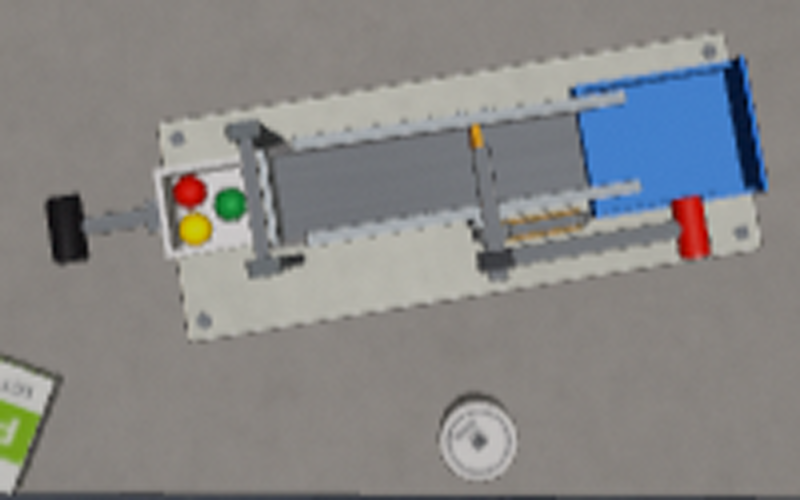

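View pics/scene0c.png

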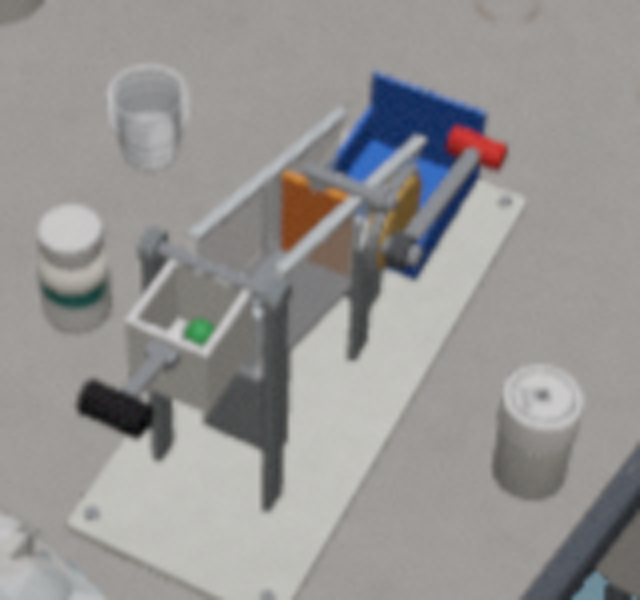

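View pics/wrist0.png

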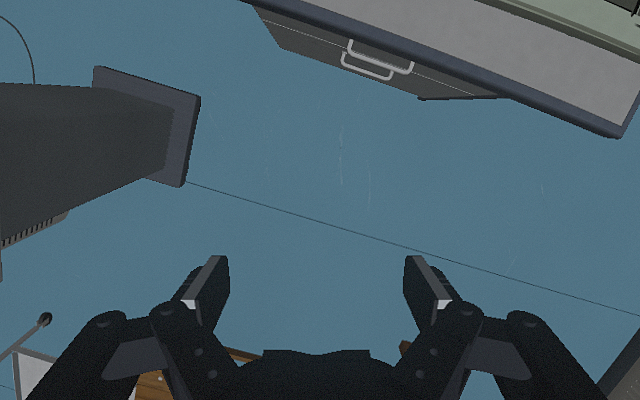

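```bash
python3 - <<'E'
from h import *
s=load("top0"); f=lambda c:(215+c[0]/4,190+c[1]/4)
np.set_printoptions(precision=4,suppress=True)
for n,c,z in [("cupgrip",(67,229),.168),("barL",(242,130),.168),("barR",(262,268),.168),("red",(691,227),.083),("shaftfar",(475,130),.1),("shaftnear",(495,260),.1),("c1",(160,122),.006),("c2",(722,33),.006),("c3",(760,247),.006),("c4",(190,342),.006),("traycornerlevel",(765,188),.04)]:
    u,v=f(c); print(n,at_z(s,u,v,z),at_d(s,u,v))
C=np.mean([at_z(s,*f(c),.006) for c in [(160,122),(722,33),(760,247),(190,342)]],0); print(C)
s2=load("scene0"); g=lambda c:(270+c[0]/4,160+c[1]/4)
for n,c,z in [("cupgrip",(116,408),.168),("red",(477,147),.083),("barfar",(152,240),.168),("barnear",(268,285),.168)]:
    print("scene",n,at_z(s2,*g(c),z),at_d(s2,*g(c)))
q=np.array([0.69865107,0.10987955,-0.69862456,0.10833691]); print(R.from_quat(q).as_matrix())
# bag heights
for uv in [(180,255),(200,240),(210,290),(195,220),(222,247),(160,200)]: print(uv,at_d(s,*uv))
E
```

```text
cupgrip [0.503 0.2   0.168] [0.503  0.1987 0.1747]
barL [0.5478 0.1223 0.168 ] [0.5473 0.1213 0.1783]
barR [0.4861 0.1123 0.168 ] [0.4863 0.1117 0.1753]
red [ 0.5054 -0.0922  0.083 ] [ 0.5054 -0.0912  0.0899]
shaftfar [0.5519 0.0153 0.1   ] [0.5507 0.0159 0.1227]
shaftnear [0.4889 0.0054 0.1   ] [0.4892 0.0058 0.1111]
c1 [0.5599 0.1824 0.006 ] [ 0.5603  0.1835 -0.0014]
c2 [ 0.61  -0.121  0.006] [ 0.6108 -0.1223 -0.0019]
c3 [ 0.4949 -0.1402  0.006 ] [ 0.4948 -0.1413  0.0001]
c4 [0.4428 0.164  0.006 ] [ 0.4422  0.1652 -0.0036]
traycornerlevel [ 0.5257 -0.137   0.04  ] [ 0.5252 -0.132   0.067 ]
[0.5269 0.0213 0.006 ]
scene cupgrip [0.5031 0.2007 0.168 ] [0.4994 0.2046 0.1753]
scene red [ 0.5052 -0.0906  0.083 ] [ 0.5025 -0.0855  0.0888]
scene barfar [0.55   0.1208 0.168 ] [0.5459 0.1254 0.1751]
scene barnear [0.4934 0.1098 0.168 ] [0.4902 0.1141 0.1744]
[[-0.0003  0.3049 -0.9524]
 [ 0.0022 -0.9524 -0.3049]
 [-1.     -0.0021 -0.0004]]
(180, 255) [0.489  0.2872 0.1843]
(200, 240) [0.5163 0.2732 0.1066]
(210, 290) [0.4138 0.2699 0.027 ]
(195, 220) [0.5572 0.296  0.0631]
(222, 247) [0.5027 0.2531 0.0002]
(160, 200) [0.5807 0.3082 0.2354]
```

```bash
python3 -m crank '[0.65,40,40,10,0.14, 0.65,80,80,20,0.28, 0.65,120,120,30,0.42, 0.65,160,160,40,0.56, 0.65,200,200,50,0.7, 0.65,240,240,60,0.85, 0.65,280,280,70,1.0, 0.65,310,330,74,1.14, 0.65,312,390,74,1.28, 0.65,312,450,74,1.424]' 20
```

```text
t: 1.4
tcp_pos: [0.5027, -0.1433, 0.3299]
tool_rot: [0.456, 0.54, -0.456, 0.54]
force: [0.5, -0.4, 0.4]
finger_gap: 0.652
```

```bash
python3 -m crank '[0.65,0,60,0,0, 0.65,0,120,0,0, 0.65,0,180,0,0, 0.65,0,240,0,0, 0.65,0,300,-10,0, 0.65,0,345,-20,0, 0.65,0,345,-40,0, 0.65,0,345,-40,0]'; python3 - <<'E'
from h import *
from station import manip
np.set_printoptions(precision=4,suppress=True)
st=manip.sense(); print(st["tcp_pos"],R.from_quat(st["tool_rot"]).as_matrix(),st["finger_gap"],st["force"])
snap("wrist","w1"); 
snap("top","t1",(200,170,420,320),3.6)
E
```

```text
t: 2.4
tcp_pos: [0.5011, 0.2002, 0.2887]
tool_rot: [0.456, 0.54, -0.459, 0.538]
force: [0.1, -0.2, -0.2]
finger_gap: 0.648
[0.5011 0.2002 0.2887] [[-0.0045  0.9865  0.1637]
 [-0.0009  0.1637 -0.9865]
 [-1.     -0.0046  0.0002]] 0.648243113526851 [ 0.1353 -0.172  -0.2467]
```

View pics/w1.png

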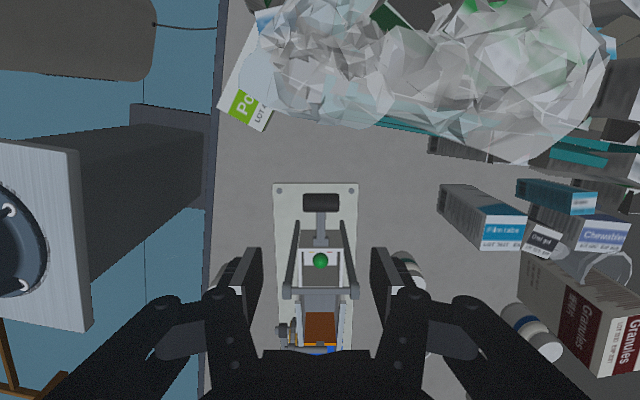

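View pics/t1.png

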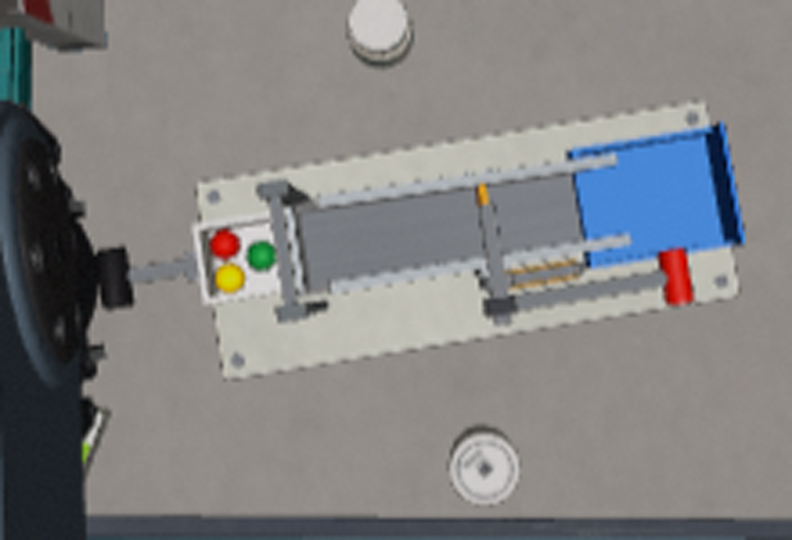

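```bash
python3 - <<'E'
from h import *
s=load("w1"); np.set_printoptions(precision=4,suppress=True)
print(at_z(s,320.5,203,.168),at_d(s,320.5,203), s["origin"])
for z in (.17,): print(proj(s,[.503,.2,.168]))
E
```

```text
[0.5044 0.1989 0.168 ] [0.504  0.201  0.1744] [0.4886 0.2759 0.4052]
(np.float64(319.009525961849), np.float64(201.50816532968656))
```

```bash
python3 -m crank '[0.65,2,0,-40,0, 0.65,2,0,-80,0, 0.65,2,0,-105,0, 0.65,2,0,-117,0, 0.65,2,0,-117,0]' 20;  python3 - <<'E'
from h import *
snap("scene","s2",(250,130,410,290),3.7)
snap("wrist","w2")
E
```

```text
t: 3.12
tcp_pos: [0.505, 0.1993, 0.1735]
tool_rot: [0.458, 0.539, -0.458, 0.539]
force: [-0.1, 0.8, -0.7]
finger_gap: 0.649
```

View pics/s2.png

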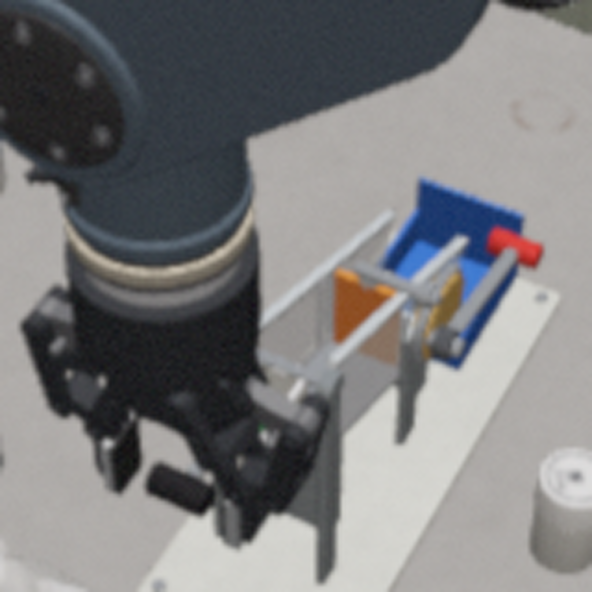

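View pics/w2.png

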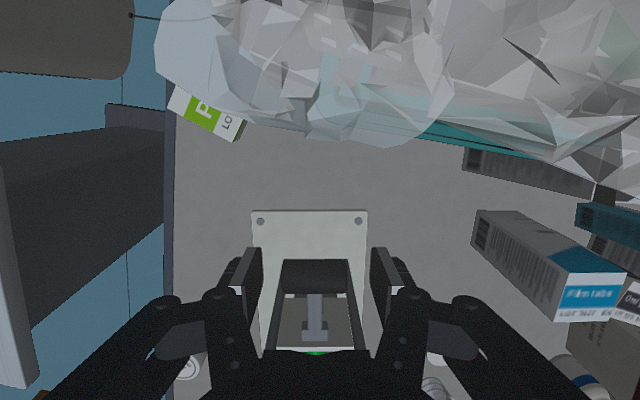

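```bash
python3 -m crank '[0.3,0,0,0,0, 0.2,0,0,0,0, 0.2,0,0,0,0, 0.2,0,0,0,0]' 20;  python3 - <<'E'
from h import *
snap("scene","s3",(250,130,410,290),3.7)
snap("wrist","w3")
E
```

```text
t: 3.72
tcp_pos: [0.5045, 0.1998, 0.1744]
tool_rot: [0.458, 0.539, -0.457, 0.539]
force: [-1.7, -0.5, 5.9]
finger_gap: 0.346
```

View pics/s3.png

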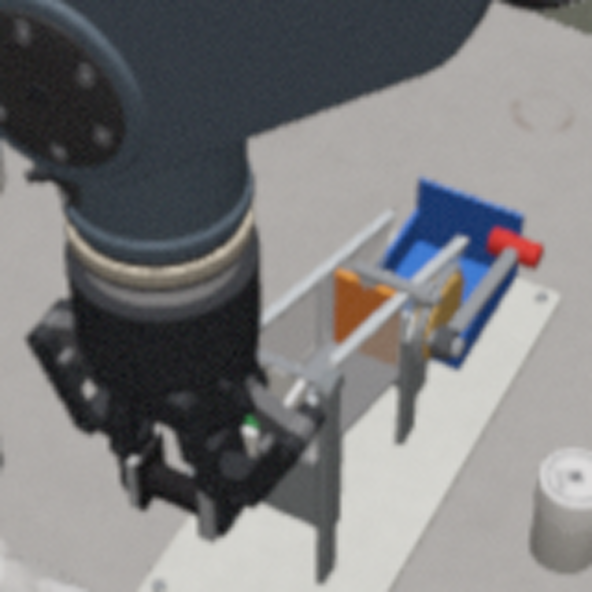

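View pics/w3.png

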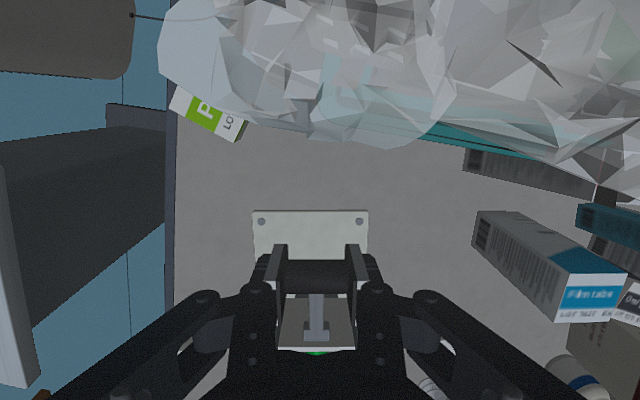

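```bash
python3 - <<'E'
import numpy as np
def t(r,th,a0,sg):
    base=None
    for k in th:
        p=np.array([-r*np.cos(k+a0)*.163*sg, r*np.cos(k+a0)*.987*sg, r*np.sin(k+a0)])
        if base is None: base=p
        print(round(k,3),np.round(p-base,0))
t(85,[0,.2,.4,.6,.8,1.0,1.15,1.3,1.45,1.6],0,1)
t(85,[1.6,1.7,1.8,1.9,2.0,2.04],0,1)
E
```

```text
0 [0. 0. 0.]
0.2 [ 0. -2. 17.]
0.4 [ 1. -7. 33.]
0.6 [  2. -15.  48.]
0.8 [  4. -25.  61.]
1.0 [  6. -39.  72.]
1.15 [  8. -50.  78.]
1.3 [ 10. -61.  82.]
1.45 [ 12. -74.  84.]
1.6 [ 14. -86.  85.]
1.6 [0. 0. 0.]
1.7 [ 1. -8. -1.]
1.8 [  3. -17.  -2.]
1.9 [  4. -25.  -5.]
2.0 [  5. -32.  -8.]
2.04 [  6. -35.  -9.]
```

```bash
python3 -m crank '[0.2,0,-2,17,0, 0.2,1,-7,33,0, 0.2,2,-15,48,0, 0.2,4,-25,61,0, 0.2,6,-39,72,0, 0.2,8,-50,78,0, 0.2,10,-61,82,0, 0.2,12,-74,84,0, 0.2,14,-86,85,0]' 20;  python3 - <<'E'
from h import *
snap("scene","s4",(250,100,410,260),3.7)
E
```

```text
t: 4.95
tcp_pos: [0.5189, 0.113, 0.2588]
tool_rot: [0.458, 0.539, -0.457, 0.539]
force: [1.3, 2.7, 0.7]
finger_gap: 0.346
```

View pics/s4.png

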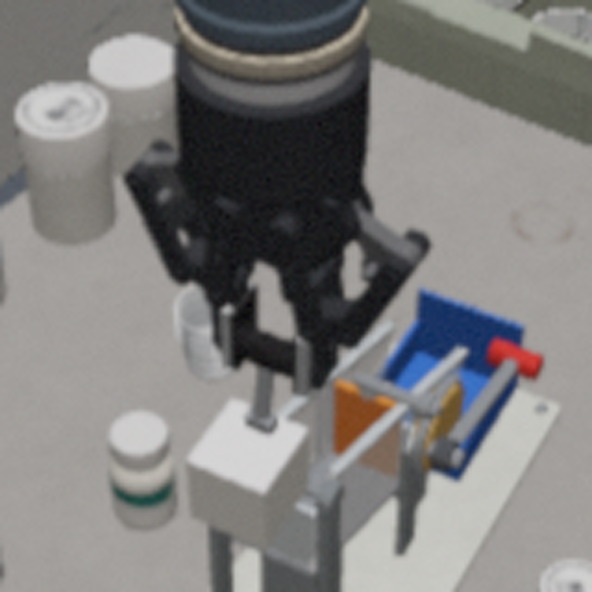

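Cup at about 90°, gripped well, low forces. Continue to ~2.02 and dwell.

```bash
python3 -m crank '[0.2,1,-8,-1,0, 0.2,3,-17,-2,0, 0.2,4,-25,-5,0, 0.2,5,-32,-8,0, 0.2,6,-35,-9,0, 0.2,6,-35,-9,0, 0.2,6,-35,-9,0, 0.2,6,-35,-9,0, 0.2,6,-35,-9,0, 0.2,6,-35,-9,0]' 20;  python3 - <<'E'
from h import *
snap("scene","s5",(250,100,410,260),3.7)
snap("top","t5",(220,170,420,320),3.6)
E
```

```text
t: 6.25
tcp_pos: [0.5249, 0.0777, 0.2495]
tool_rot: [0.457, 0.539, -0.458, 0.54]
force: [-0.3, -0.7, 5.7]
finger_gap: 0.345
```

View pics/s5.png

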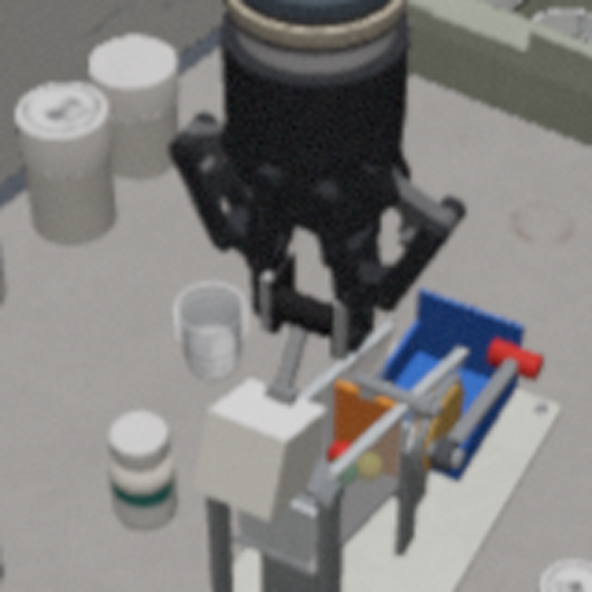

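View pics/t5.png

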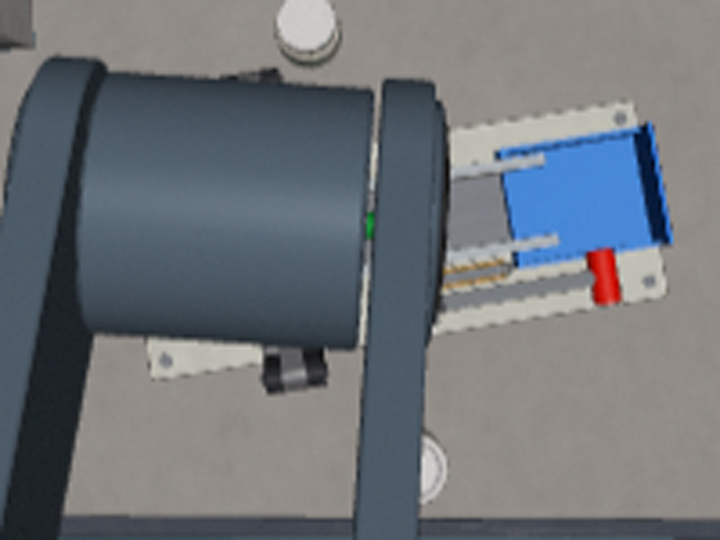

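```bash
python3 -m crank '[0.2,0,0,0,0, 0.2,0,0,0,0, 0.2,-1,3,1,0, 0.2,-2,10,4,0, 0.2,-3,18,7,0, 0.2,-5,27,8,0, 0.2,-6,35,9,0]' 20;  python3 -m crank '[0.2,-2,12,-1,0, 0.2,-4,25,-3,0, 0.2,-6,36,-7,0, 0.2,-8,47,-13,0, 0.2,-10,61,-24,0, 0.2,-12,71,-37,0, 0.2,-13,79,-52,0, 0.2,-14,84,-68,0, 0.2,-14,86,-83,0, 0.2,-14,86,-85,0]'; python3 - <<'E'
from h import *
snap("scene","s6",(250,130,410,290),3.7)
E
```

```text
t: 7.22
tcp_pos: [0.5186, 0.1145, 0.2577]
tool_rot: [0.457, 0.539, -0.458, 0.539]
force: [3.8, -2.1, -7.4]
finger_gap: 0.347
t: 8.48
tcp_pos: [0.5044, 0.2003, 0.1739]
tool_rot: [0.458, 0.539, -0.458, 0.538]
force: [-3.0, 0.9, 19.6]
finger_gap: 0.343
```

View pics/s6.png

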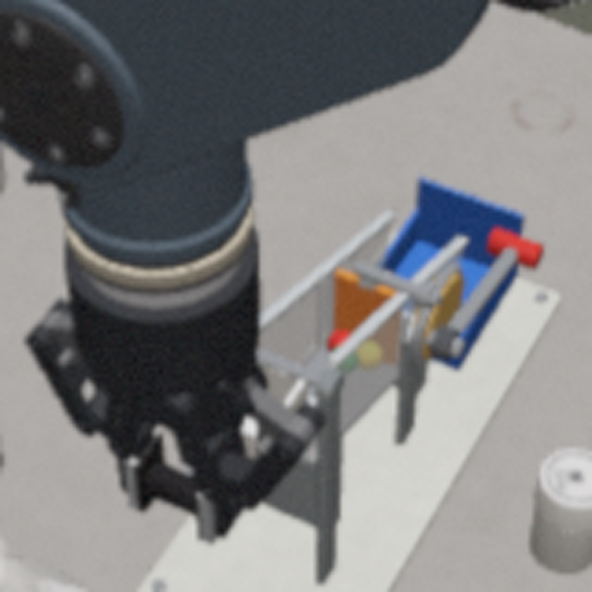

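```bash
python3 -m crank '[0.65,0,0,1,0, 0.65,0,0,1,0, 0.65,0,0,1,0, 0.65,0,0,15,0, 0.65,0,0,40,0, 0.65,0,0,90,0, 0.65,0,0,120,0]' 20;  python3 -m crank '[0.65,0,-60,0,0, 0.65,0,-120,0,0, 0.65,0,-180,0,0, 0.65,0,-240,0,0, 0.65,0,-291,0,0, 0.65,0,-291,-50,0, 0.65,0,-291,-100,0, 0.65,0,-291,-100,0]'; python3 - <<'E'
from h import *
from station import manip
np.set_printoptions(precision=4,suppress=True)
st=manip.sense(); print(st["tcp_pos"])
snap("scene","s7",(250,110,430,270),3.7)
s=snap("top","t7",(200,170,420,320),3.6)
w=snap("wrist","w7"); print(proj(w,[.5053,-.0914,.083]))
E
```

```text
t: 9.4
tcp_pos: [0.5053, 0.1999, 0.2965]
tool_rot: [0.459, 0.538, -0.457, 0.54]
force: [-0.1, 0.3, -0.6]
finger_gap: 0.649
t: 10.4
tcp_pos: [0.5021, -0.0906, 0.191]
tool_rot: [0.457, 0.542, -0.459, 0.536]
force: [-0.1, 0.4, -0.6]
finger_gap: 0.647
[ 0.5021 -0.0906  0.191 ]
(np.float64(315.94010129662377), np.float64(204.39366842948684))
```

View pics/s7.png

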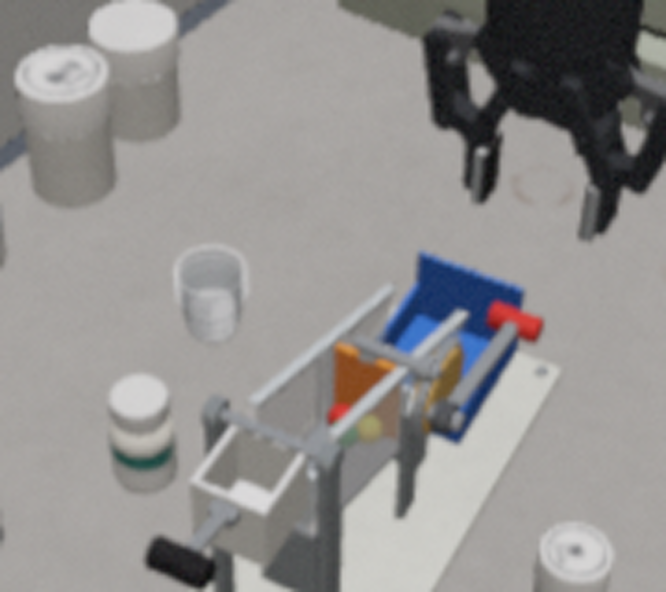

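View pics/t7.png

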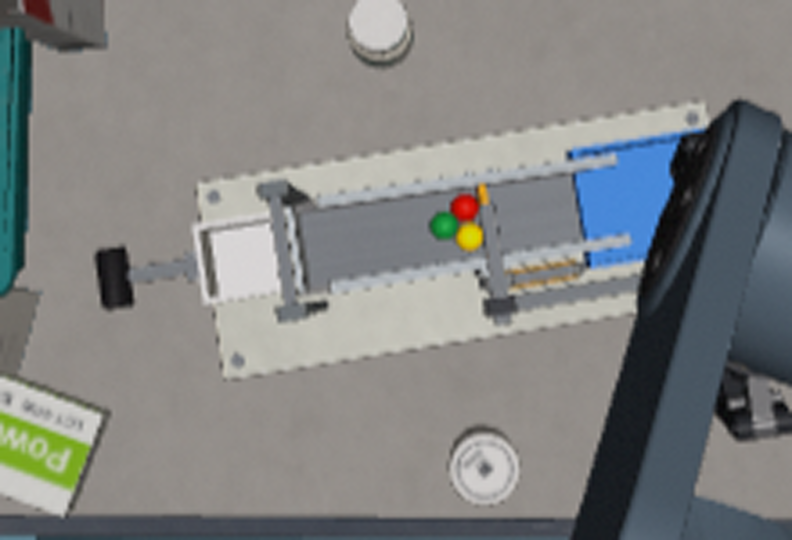

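View pics/w7.png

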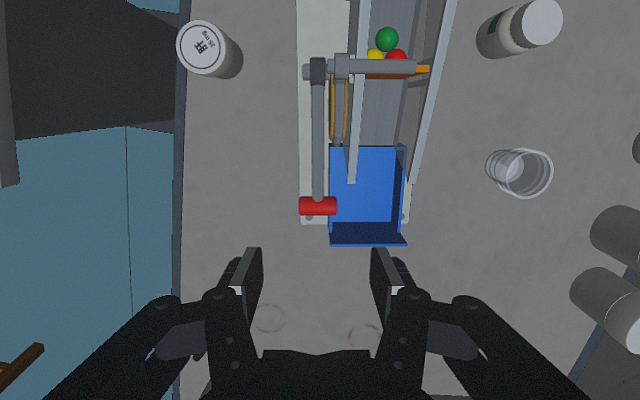

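```bash
python3 - <<'E'
from h import *
from station import manip
w=load("w7"); print(at_z(w,318,206,.083),at_d(w,318,206)); print(manip.sense()["tcp_pos"])
E
python3 -m crank '[0.65,1,0,-30,0, 0.65,1,0,-60,0, 0.65,1,0,-85,0, 0.65,1,0,-85,0]' 20;  python3 - <<'E'
from h import *
from station import manip
print(manip.sense()["tcp_pos"])
snap("scene","s8",(290,110,450,270),3.7)
w=snap("wrist","w8")
E
```

```text
[ 0.5071367 -0.0924652  0.083    ] [ 0.50682682 -0.09086352  0.0877576 ]
[ 0.50597914 -0.09155949  0.19530368]
t: 11.05
tcp_pos: [0.5062, -0.0912, 0.1091]
tool_rot: [0.458, 0.539, -0.457, 0.539]
force: [-0.6, -0.4, 0.4]
finger_gap: 0.65
[ 0.5062142  -0.09118896  0.1090665 ]
```

View pics/s8.png

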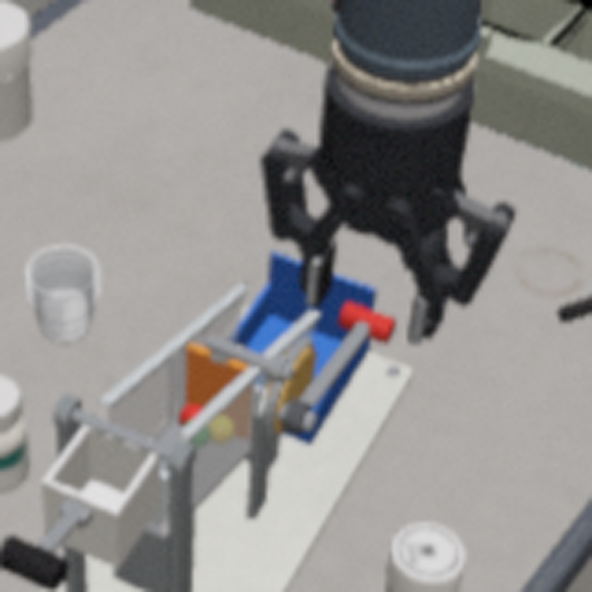

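View pics/w8.png

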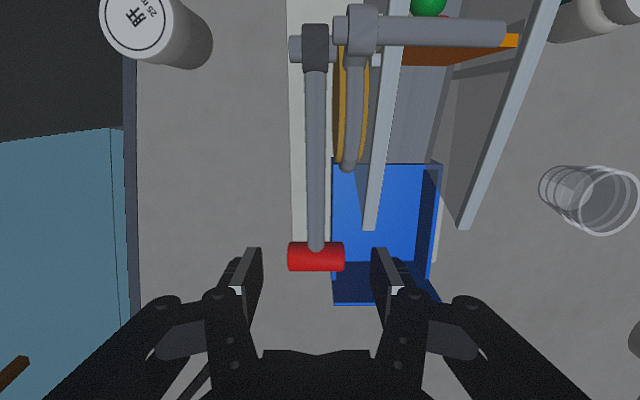

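```bash
python3 -m crank '[0.65,0,0,-12,0, 0.65,0,0,-21,0, 0.65,0,0,-21,0]' 20;  python3 -m crank '[0.3,0,0,0,0, 0.2,0,0,0,0, 0.2,0,0,0,0, 0.2,0,0,0,0]' 40; python3 - <<'E'
from h import *
snap("scene","s9",(290,110,450,270),3.7)
w=snap("wrist","w9")
E
```

```text
t: 11.52
tcp_pos: [0.5051, -0.091, 0.0867]
tool_rot: [0.457, 0.54, -0.458, 0.539]
force: [0.3, -0.5, -0.3]
finger_gap: 0.647
t: 12.02
tcp_pos: [0.5064, -0.0912, 0.0876]
tool_rot: [0.458, 0.538, -0.457, 0.54]
force: [4.0, 2.6, 1.0]
finger_gap: 0.339
```

View pics/s9.png

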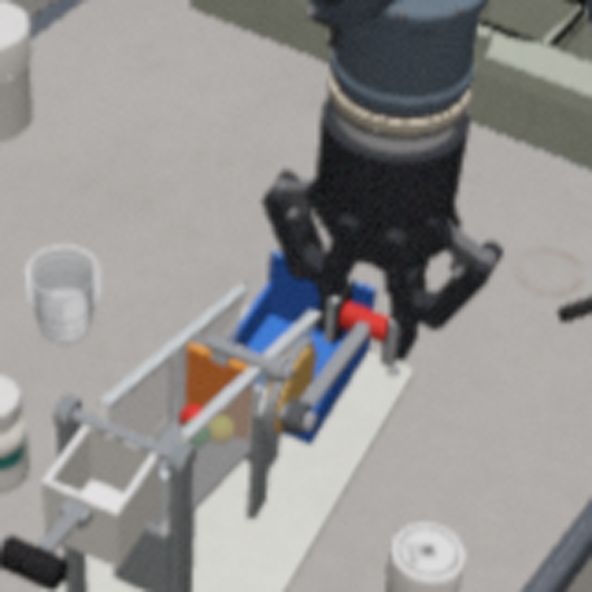

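View pics/w9.png

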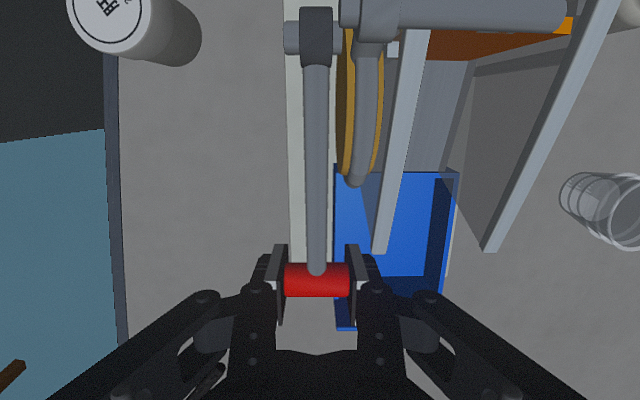

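```bash
python3 - <<'E'
import numpy as np
P=lambda k:np.array([.163*100*np.cos(k-.1745),-.987*100*np.cos(k-.1745),100*np.sin(k-.1745)])
for th in ([0,.18,.36,.54,.72,.9,1.05,1.2],[1.2,1.3,1.4,1.5,1.6,1.68,1.745]):
    for k in th: print(k,np.round(P(k)-P(th[0])))
E
```

```text
0 [0. 0. 0.]
0.18 [ 0. -1. 18.]
0.36 [-0.  0. 36.]
0.54 [-1.  5. 53.]
0.72 [-2. 13. 69.]
0.9 [-4. 23. 84.]
1.05 [-6. 34. 94.]
1.2 [ -8.  46. 103.]
1.2 [0. 0. 0.]
1.3 [-1.  9.  5.]
1.4 [-3. 18.  9.]
1.5 [-4. 27. 12.]
1.6 [-6. 37. 13.]
1.68 [-7. 45. 14.]
1.745 [-8. 51. 15.]
```

```bash
python3 -m crank '[0.2,0,-1,18,0, 0.2,0,0,36,0, 0.2,-1,5,53,0, 0.2,-2,13,69,0, 0.2,-4,23,84,0, 0.2,-6,34,94,0, 0.2,-8,46,103,0]' 40;  python3 -m crank '[0.2,-1,9,5,0, 0.2,-3,18,9,0, 0.2,-4,27,12,0, 0.2,-6,37,13,0, 0.2,-7,45,14,0, 0.2,-8,51,14,0, 0.2,-8,51,14,0, 0.2,-8,51,14,0, 0.2,-8,51,14,0, 0.2,-8,51,14,0]' 40; python3 - <<'E'
from h import *
from station import manip
print(manip.sense()["tcp_pos"])
snap("scene","s10",(270,90,430,250),3.7)
w=snap("wrist","w10"); snap("top","t10",(200,170,420,320),3.6)
E
```

```text
t: 13.0
tcp_pos: [0.4988, -0.046, 0.1913]
tool_rot: [0.458, 0.537, -0.458, 0.541]
force: [6.4, -1.5, -6.7]
finger_gap: 0.339
t: 14.25
tcp_pos: [0.4906, 0.0041, 0.2063]
tool_rot: [0.457, 0.538, -0.458, 0.541]
force: [1.2, -4.6, 7.6]
finger_gap: 0.334
[0.49055533 0.00412138 0.20630426]
```

View pics/s10.png

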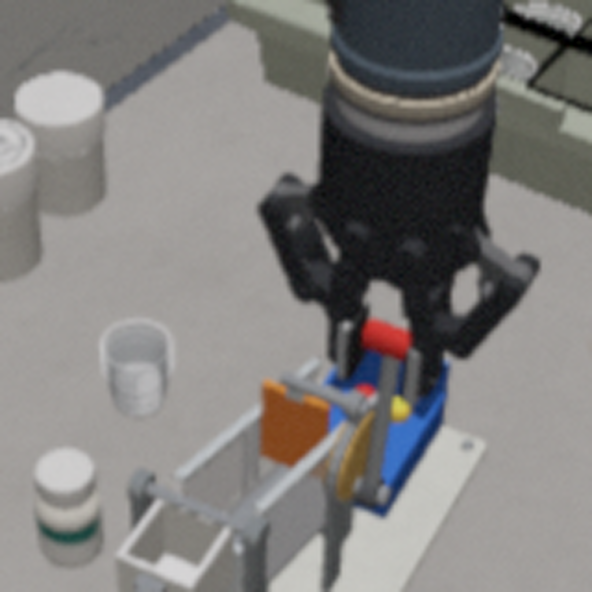

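View pics/t10.png

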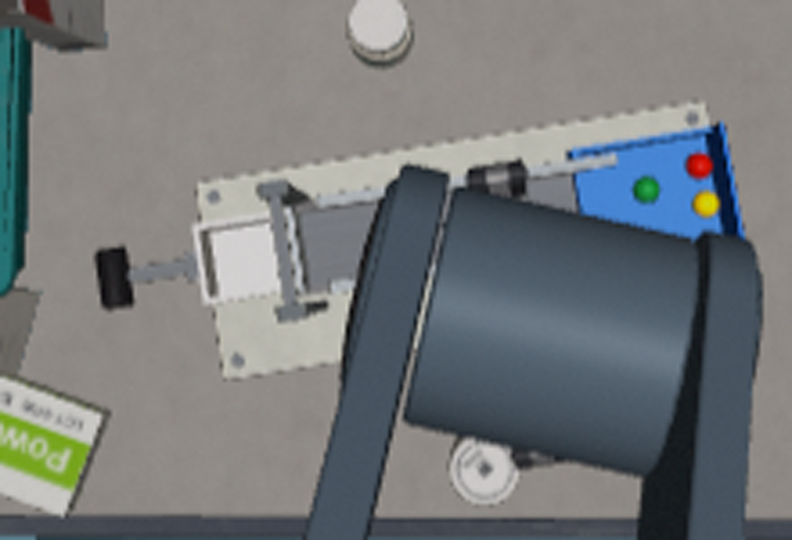

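View pics/w10.png

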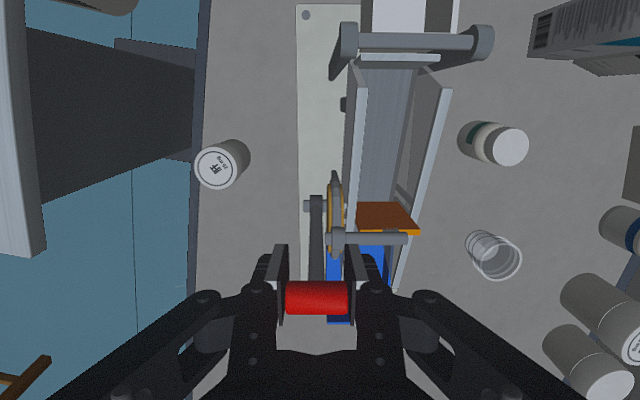

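```bash
python3 - <<'E'
from h import *
np.set_printoptions(precision=4,suppress=True)
fx=np.array([.163,-.987,0])
s=load("s10");show(s,"s10c",(350,165,400,235),8)
w=load("w10")
h=at_z(s,374.3,181.6,.2);p=at_z(s,371.4,224.1,.1);print(h,p,(h-p)@fx)
h=at_z(w,317,297,.2);p=at_z(w,317,205,.1);print(h,p,(h-p)@fx)
# range-based handle top points
hsv=cv2.cvtColor(s["img"],cv2.COLOR_RGB2HSV)
for s in (s,w):
    im=s["img"].astype(int); m=(im[...,0]>120)&(im[...,1]<60)&(im[...,2]<60)
    v,u=np.nonzero(m); P=np.array([at_d(s,a,b) for a,b in zip(u,v)]); P=P[P[:,2]>.15]; print(len(P),np.median(P,0),P.min(0),P.max(0), (P@fx).min(),(P@fx).max(),(np.array([.4893,.0058,0])@fx))
E
```

```text
[ 0.4949 -0.0045  0.2   ] [0.4847 0.0084 0.1   ] 0.014451560807713468
[ 0.4927 -0.007   0.2   ] [0.4913 0.0051 0.1   ] 0.01210691828852172
65 [ 0.4941 -0.0001  0.2047] [ 0.4728 -0.0068  0.1984] [0.5058 0.0145 0.2317] 0.06273021963920523 0.08637856222373308 0.07403130000000001
1519 [ 0.4915 -0.0059  0.2051] [ 0.4771 -0.0166  0.2005] [0.5072 0.0803 0.3225] -0.0014605737559771443 0.09534252264358485 0.07403130000000001
```

View pics/s10c.png

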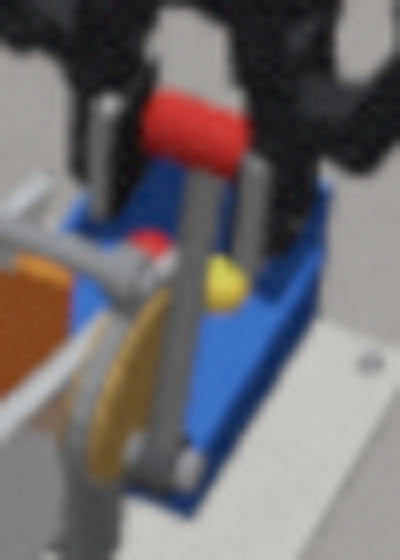

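```bash
python3 - <<'E'
from h import *
np.set_printoptions(precision=4,suppress=True)
fx=np.array([.163,-.987,0])
for n,uv in (("w9",(317,280)),("w10",(317,297))):
    s=load(n); v0,u0=uv[1],uv[0]
    im=s["img"].astype(int); m=(im[...,0]>100)&(im[...,1]<70)&(im[...,2]<70)
    m[:v0-30]=0;m[v0+30:]=0;m[:,:u0-25]=0;m[:,u0+25:]=0
    v,u=np.nonzero(m); P=np.array([at_d(s,a,b) for a,b in zip(u,v)])
    # fit circle of radius 8mm in (fx,z)
    from scipy.optimize import least_squares
    a=P@fx; z=P[:,2]
    r=least_squares(lambda c:np.hypot(a-c[0],z-c[1])-.008,[np.median(a),np.median(z)-.006],loss="soft_l1",f_scale=.001).x
    print(n,len(P),v.min(),v.max(),r)
print("pivot expected fx:", np.array([.4893,.0058,0])@fx)
s=load("w10");show(s,"w10c",(285,160,445,330),4)
show(load("w7"),"w7c",(285,40,445,160),4)
E
```

```text
w9 1311 268 296 [0.1741 0.0807]
w10 1377 286 314 [0.0886 0.198 ]
pivot expected fx: 0.07403130000000001
```

View pics/w10c.png

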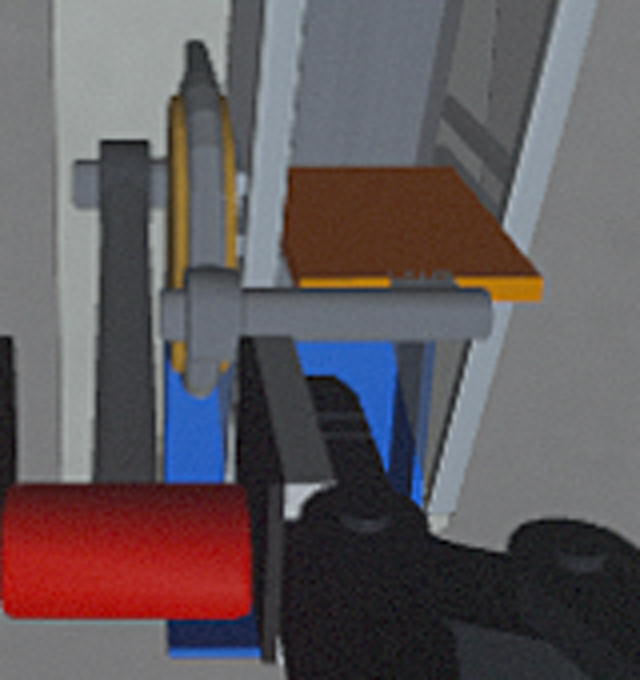

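```bash
python3 -m crank '[0.2,-1,7,0,0, 0.2,-2,13,1,0, 0.2,-2,13,1,0, 0.2,-2,13,1,0, 0.2,-2,13,1,0]' 50; cat > m.py <<'E'
from h import *
import sys
from scipy.optimize import least_squares
np.set_printoptions(precision=4,suppress=True)
fx=np.array([.163,-.987,0])
n=sys.argv[1]
s=snap("wrist",n); im=s["img"].astype(int); m=(im[...,0]>100)&(im[...,1]<70)&(im[...,2]<70)
m[:250]=0;m[330:]=0;m[:,:292]=0;m[:,342:]=0
v,u=np.nonzero(m); P=np.array([at_d(s,a,b) for a,b in zip(u,v)]); a=P@fx; z=P[:,2]
r=least_squares(lambda c:np.hypot(a-c[0],z-c[1])-.008,[np.median(a),np.median(z)-.006],loss="soft_l1",f_scale=.001).x
print(r,v.min(),v.max(),"travel",r-[.1741,.0807],"want -.0985 .1174")
show(s,n+"c",(285,160,445,330),4)
E
python3 m.py w11
```

```text
t: 15.02
tcp_pos: [0.4883, 0.0174, 0.2064]
tool_rot: [0.457, 0.538, -0.458, 0.541]
force: [2.1, -4.2, 1.5]
finger_gap: 0.33
[0.0763 0.1988] 289 317 travel [-0.0978  0.1181] want -.0985 .1174
```

View pics/w11c.png

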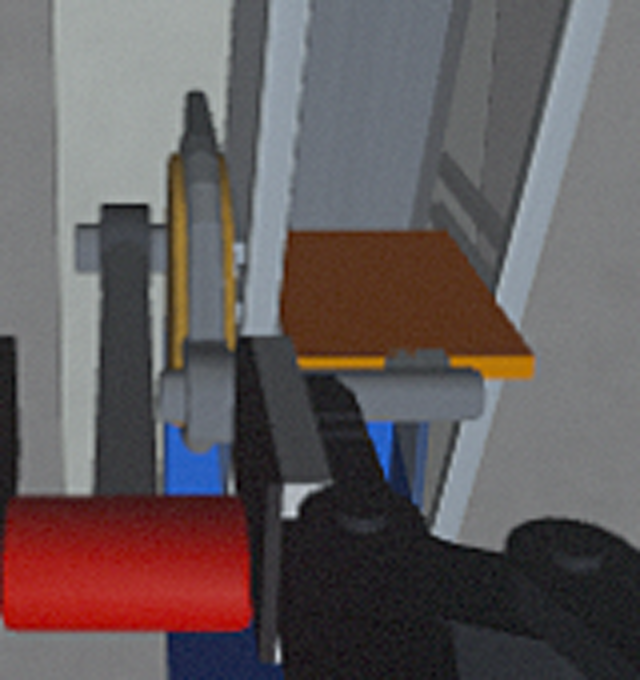

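```bash
python3 -m crank '[0.2,0,0,0,0, 0.2,0,0,0,0, 0.2,0,0,0,0, 0.2,0,0,0,0, 0.2,0,0,0,0, 0.2,0,0,0,0, 0.2,0,0,0,0, 0.2,0,0,0,0, 0.2,0,0,0,0, 0.2,0,0,0,0]' 60; python3 m.py w12; python3 - <<'E'
from h import *
fx=np.array([.163,-.987,0]); w=load("w12"); p=at_z(w,307,222,.1); print("shaft",p,p@fx)
s=snap("scene","s12",(340,160,420,240),8)
im=s["img"].astype(int); m=(im[...,0]>120)&(im[...,1]<60)&(im[...,2]<60); v,u=np.nonzero(m); print(u.min(),u.max(),v.min(),v.max())
E
```

```text
t: 16.32
tcp_pos: [0.4883, 0.0173, 0.2064]
tool_rot: [0.457, 0.538, -0.458, 0.541]
force: [2.8, -5.6, 1.2]
finger_gap: 0.329
[0.0764 0.1988] 289 317 travel [-0.0977  0.1181] want -.0985 .1174
shaft [0.48357848 0.00303189 0.1       ] 0.07583082033959591
365 377 181 189
```

View pics/s12.png

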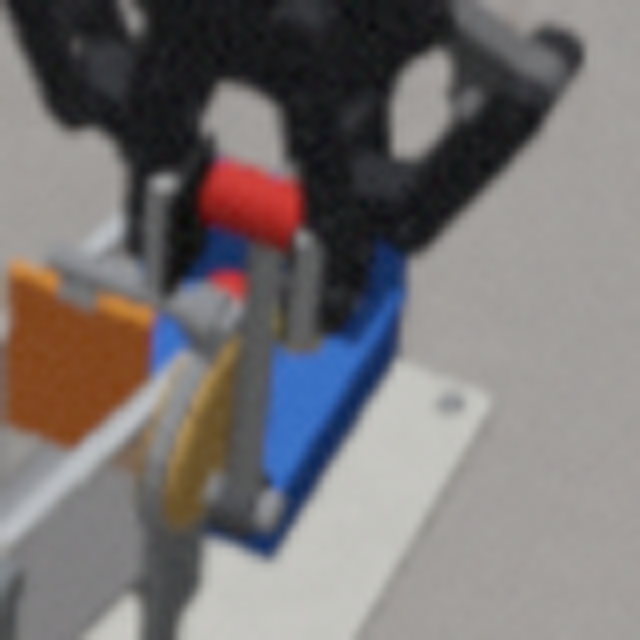

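View pics/w12.png

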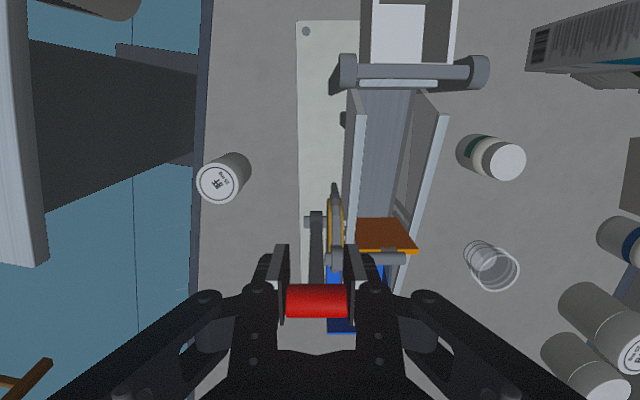

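```bash
python3 - <<'E'
from h import *
snap("top","t13",(200,130,440,320),3.3)
E
```

```text
(no output)
```

View pics/t13.png

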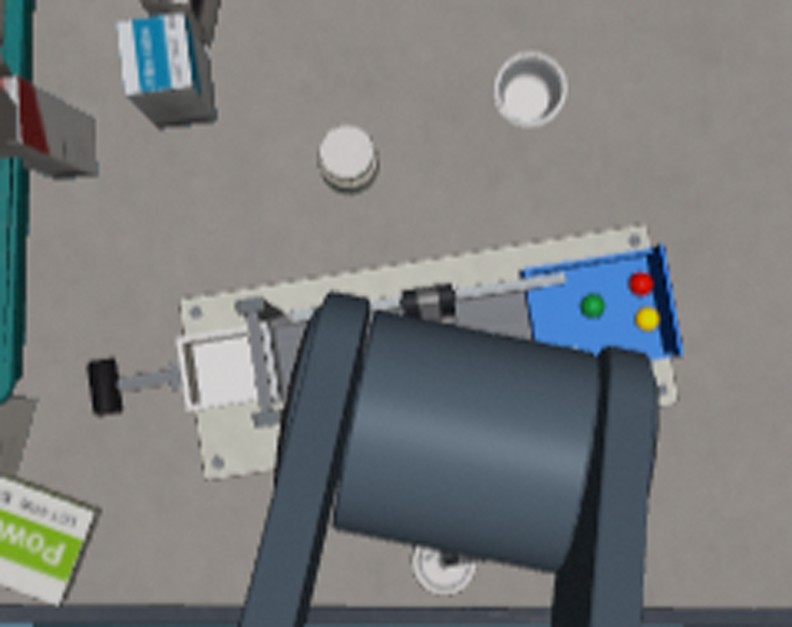

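All three tablets are in the tray, the cup is upright and empty, the jar, bottle and cups are in place, and the lever is upright and held.

```bash
python3 - <<'E'
from station import workorder
print(workorder.sign_off())
E
```

```text
the job is handed in; nothing more can be done
None
```

The job is done and handed in at about 16.5 s. I gripped the black handle at its ends and tipped the cup to about 2.04 rad. It stood there until all three tablets were on the ramp behind the closed gate, and then I stood it upright again. I then gripped the red handle the same way, raised the lever upright, and the arm is still holding it there.

- **Tablets and surroundings:** The last top picture shows the red, yellow and green tablets in the blue tray and the cup upright and empty. The jar, bottle and dose cups stand where they were.
- **Lever position:** The red handle slipped about 10 mm between the pads while it was being raised, so the first stop was about 0.13 rad short of upright. I moved it 13 mm further. Two checks then put it within about 1 mm of straight above the shaft: its measured travel, and its position against the shaft in the wrist picture.
- **Hold:** The handle is gripped near the edge of the pads, not at their centre. It did not move during a 1.3 s check at 60 N grip, before I handed the job in.
- **Forces:** The highest tool force in any reading was about 20 N, when the cup was set back on its stop.

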